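Flip the reorder flags of two stock seats

TASK

The thread spool and the parts bottle on the stock rack have run low: push the hinged flag beside each of these two right over its pivot with the fingertips, until it lies flat on the other side with its ring face up. Leave the flag beside the round tin as it is. Do not pinch the flags, and do not pick up, shift or knock over the stock or the things around the rack.

Things in the scene. Friction and masses are not known exactly. Their poses are not given: they have to be found in the camera images.
- rack: Fixed stock rack: wooden board 152 x 245 x 10 mm (x -26 to 126, y -122 to 122 mm), three flip-over flags in a row along its right edge as the robot sees it, a stock seat to the left of each. Origin: on the bench straight below the middle flag's hinge; x points from flags to seats (to the robot's left), y along the row towards the robot, z up. Near, middle, far are at y = 75, 0, -75 mm, with one common hinge axle along y at x = 0.
- flag_near (a joint): Hinge angle of the near flag, rad: 0 = flat to the right, away from its seat (rack -x), bar face up; pi/2 = upright; pi (3.14) = flat to the left, towards its seat, ring face up. Limits 0 and pi. Stiff hinge (about 0.02 N m, under 1 N at the free edge): the flag stays at any angle where it is left. Starts at 0 to 0.2.
- flag_near_edge (a point): Middle of the free edge of the near flag: a white plate 50 mm wide along the hinge and 6 mm thick, whose free edge is 62 mm from the hinge axis; this point is halfway through the thickness and turns with the flag. One face bears a raised straight dark bar (38 x 10 mm), the other a raised dark ring (31 mm across); bar face up at the start.
- hinge_near (a point): Centre of the near flag's hinge, 60 mm above the bench. Aluminium cheeks 8 mm thick, 37 mm to either side along the axle, reach 22 mm left and right and 69 mm above the bench. Thin rest rods parallel to the axle, 18 mm to the left and right of it, carry the flat flag; beyond the board's edge (26 mm from the axle) only the bench lies beneath the flag.
- station_near (a point): Centre of the near stock seat on top of the board (10 mm above the bench), 95 mm to the left of the near flag's hinge; an inlaid metal circle about 48 mm across marks it.
- flag_middle (a joint): Hinge angle of the middle flag, rad: 0 = flat to the right, away from its seat (rack -x), bar face up; pi/2 = upright; pi (3.14) = flat to the left, towards its seat, ring face up. Limits 0 and pi. Stiff hinge (about 0.02 N m, under 1 N at the free edge): the flag stays at any angle where it is left. Starts at 0 to 0.2.
- flag_middle_edge (a point): Middle of the free edge of the middle flag: a white plate 50 mm wide along the hinge and 6 mm thick, whose free edge is 62 mm from the hinge axis; this point is halfway through the thickness and turns with the flag. One face bears a raised straight dark bar (38 x 10 mm), the other a raised dark ring (31 mm across); bar face up at the start.
- hinge_middle (a point): Centre of the middle flag's hinge, 60 mm above the bench. Aluminium cheeks 8 mm thick, 37 mm to either side along the axle, reach 22 mm left and right and 69 mm above the bench. Thin rest rods parallel to the axle, 18 mm to the left and right of it, carry the flat flag; beyond the board's edge (26 mm from the axle) only the bench lies beneath the flag.
- station_middle (a point): Centre of the middle stock seat on top of the board (10 mm above the bench), 95 mm to the left of the middle flag's hinge; an inlaid metal circle about 48 mm across marks it.
- flag_far (a joint): Hinge angle of the far flag, rad: 0 = flat to the right, away from its seat (rack -x), bar face up; pi/2 = upright; pi (3.14) = flat to the left, towards its seat, ring face up. Limits 0 and pi. Stiff hinge (about 0.02 N m, under 1 N at the free edge): the flag stays at any angle where it is left. Starts at 0 to 0.2.
- flag_far_edge (a point): Middle of the free edge of the far flag: a white plate 50 mm wide along the hinge and 6 mm thick, whose free edge is 62 mm from the hinge axis; this point is halfway through the thickness and turns with the flag. One face bears a raised straight dark bar (38 x 10 mm), the other a raised dark ring (31 mm across); bar face up at the start.
- hinge_far (a point): Centre of the far flag's hinge, 60 mm above the bench. Aluminium cheeks 8 mm thick, 37 mm to either side along the axle, reach 22 mm left and right and 69 mm above the bench. Thin rest rods parallel to the axle, 18 mm to the left and right of it, carry the flat flag; beyond the board's edge (26 mm from the axle) only the bench lies beneath the flag.
- station_far (a point): Centre of the far stock seat on top of the board (10 mm above the bench), 95 mm to the left of the far flag's hinge; an inlaid metal circle about 48 mm across marks it.
- thread_spool: Wooden thread spool with wound thread, upright, 28 mm across, 30 mm high, loose in one of the three seats. Origin: centre of its underside.
- parts_bottle: Small round screw-cap parts bottle, upright, 26 mm across, 48 mm high, loose in one of the three seats. Origin: centre of its underside.
- round_tin: Flat round metal tin, 35 mm across, 12 mm high, loose in one of the three seats. Origin: centre of its underside.
- loupe: Black eye loupe, 42 mm across, 35 mm high, standing loose on the bench beyond the far end of the rack (bystander). Origin: centre of its underside. Further back, 0.75 m ahead of the robot's base, the solid bar of the bench lamp runs left from its post by the drawer chest, 0.34 to 0.5 m above the bench: swing the arm past in front of it, close in.
- brush: Bench brush, 137 mm long, 11 mm thick, lying loose on the bench to the left of the rack, about parallel to its row (bystander). Origin: centre of its underside.

How it is judged:
By the outcome, as a careful person would: the job done as asked, in the order asked, and still so for the second after the job is handed in, with the robot touching nothing.
It also fails if it takes over 64 s, if anything falls off the work surface, if the arm or the gripper's body presses on something with over 40 N, if the wrist force passes 120 N, or if a joint passes its speed limit or range.

ROBOT

A 6-joint arm with a two-finger parallel gripper is mounted at the origin on a cart in front of the work surface, level with it; the furniture and walls round the work are solid. World frame = base frame: x ahead of the robot, y to its left, z up, the work surface at z = 0. Lengths are in mm, angles in rad, forces in N, time in s.
With the tool pointing down it reaches from about 325 to 775 mm from the base axis. Payload 5.5 kg.
Tool frame: the origin (TCP) lies at the very end of the fingers, on their centre line; the grasp point (between the pads) lies grasp_offset behind it (grasp_offset is the distance from the TCP to the grasp point, in mm); z points along the fingers, y is the direction in which the jaws open and shut (so a half turn about z gives the same grasp; the last joint's range is limited). The gripper opens to 88 mm and grips with 3 to 60 N. Pads are 20 mm wide; open, the fingers measure 115 mm over their backs; the gripper's body (75 mm by 178 mm) begins 61 mm behind the grasp point.
Start: joints at [-1.302, 0.091, 1.231, -0, 1.82, -0.057], TCP at [192.04, -568.451, 222.631] pointing down, gripper open.
Joint ranges: [-2.87, 2.87], [-0.86, 2.18], [0.17, 2.46], [-1.51, 4.65], [0.06, 2.69], [-2.65, 2.65]. Speed limits (rad/s): [2.57, 2.57, 3.01, 3.14, 3.14, 3.14].

INTERFACE

Orientations are given as a unit quaternion [w, x, y, z].
In Python, from cell import observe, grab_frame, job_done, grasp_offset gives the robot as it stands.
- The arm moves only by the tool servo_tool, never from a script. Its argument "increments" is a list that holds one entry, the list of rows, each a list of 5 numbers: the closure in counts, from 0 (fully open) to 255 (shut), then the shift along the tool's x, y, z in cm, then the turn about the tool's z in rad. A call has 1 to 8 rows; each row shifts and turns the pose as measured when the row begins, along the tool's axes as they then stand; what a row does not reach is not made up. A row lasts 1/10 s, in which the tool goes at most 50 mm and 8.59 degrees, less where a joint would pass 70% of its speed; a pose out of reach is approached as far as the arm can. A call is refused whole if a number of a shift passes 5 or a number of a turn 0.15, either way. A call with a gripper value outside its range is refused whole. The fingers move at their own pace and stop on an object; "force" is the grip in N (left out, the last holds). Time passes only in rows, so rows that do not move let the fingers close. It gives the time, the measured TCP pose, the force and the opening at its end, in the units of the state.
- observe(): the state, without advancing time (a new reading comes with each control period).
- grab_frame(name): name is "scene" or "top"; returns a dict with "image" (420x560x3 uint8, red, green, blue), "fx", "fy", "cx", "cy" (pixels), "R" (3x3) and "t" (3): a world point X has camera coordinates R X + t. Camera axes: x right, y down, z forward; pixel columns grow to the right and rows downward; lengths in mm; the calibration is good to about 2 mm. A picture is of the moment at which its call begins. There is no depth.
- job_done(): hands the job in, once; it reports no verdict.
The state is a dict: "t": time; "qpos": joint angles; "joint_velocities": joint speeds; "effort": joint torques, N m; "position": TCP position; "eef_rot": TCP orientation; "ft_force": force on the tool from outside, world axes, zero at the start; "ft_torque": the same for the moment, N m; "grip_width": finger opening in mm.
Only numpy, scipy, OpenCV 4.12 (cv2) and the standard library are available. Lean on these libraries where they do the work, as an engineer would, in place of code of your own. Each camera call takes 0.05 s, during which the arm holds its last target. There are 200 camera calls.

## Working session

There is one attempt and no reset: what is moved stays moved. The work goes in short steps, Python scripts to look and compute and a tool call to move; the robot and the scene stay as the last step left them, time stands still between calls to the robot, and variables do not carry over. Pictures are saved under pics/ and viewed, about 8 in all and at most 12, crops included, and the job is handed in when it is done.

Besides the shell and the picture viewer there is one more tool, called after "Emit:" as name([rows], argument=value, ...), one row to a line, values as JSON. servo_tool: Moves the arm, as the interface text tells. Its arguments: {"type":"object","properties":{"increments":{"type":"array"},"force":{"type":"number"}},"required":["increments"]}

```bash
mkdir -p pics; cat > h.py <<'E'
import numpy as np,cv2
from cell import *
def shot(n,f,crop=None,s=1):
    d=grab_frame(n); im=d["image"][:,:,::-1].copy(); np.savez('pics/'+f+'.npz',**{k:d[k] for k in("image","fx","fy","cx","cy","R","t")})
    if crop: im=im[crop[1]:crop[3],crop[0]:crop[2]]
    cv2.imwrite('pics/'+f+'.png',cv2.resize(im,None,fx=s,fy=s,interpolation=cv2.INTER_CUBIC)); return d
def proj(d,X):
    c=np.asarray(d["R"])@np.asarray(X,float).T+np.asarray(d["t"]).reshape(3,1); return np.c_[d["fx"]*c[0]/c[2]+d["cx"],d["fy"]*c[1]/c[2]+d["cy"]]
def plane(d,uv,z):
    R=np.asarray(d["R"]);t=np.asarray(d["t"]).ravel();C=-R.T@t
    r=R.T@np.array([(uv[0]-d["cx"])/d["fx"],(uv[1]-d["cy"])/d["fy"],1]); return C+r*(z-C[2])/r[2]
E
python3 - <<'E'
from h import *
for n in("scene","top"):
    d=shot(n,n+'0',s=1.4); print(n,-np.asarray(d["R"]).T@np.asarray(d["t"]).ravel(),d["fx"],d["R"])
s=observe();print(s,grasp_offset)
E
```

```text
scene [ 201.00344347 -708.50085183  650.12595152] 518.3737860661106 [[ 0.82004618 -0.57225733  0.00676815]
 [-0.39364853 -0.57260469 -0.71914164]
 [ 0.41540955  0.58706508 -0.69483055]]
top [ 382.85602385 -244.05919238  921.97532287] 399.0982313627511 [[ 0.04684893 -0.99889119 -0.00464377]
 [-0.97684298 -0.04484226 -0.20920557]
 [ 0.20876537  0.01433729 -0.97786066]]
{'t': 0.1, 'qpos': array([-1.30168512e+00,  9.17843838e-02,  1.23175984e+00, -1.97113992e-06,
        1.81980452e+00, -5.67202831e-02]), 'joint_velocities': array([-0.0001924 , -0.00158224, -0.00035526,  0.00054367,  0.00094877,
        0.00137628]), 'effort': array([ 3.51283925e-03, -4.47858417e+01, -4.07568848e+01,  7.02208327e-02,
        2.84332037e-02, -1.02424694e-04]), 'position': array([ 191.97289614, -568.17731113,  221.62264659]), 'eef_rot': array([-8.72995602e-04,  9.86758215e-01,  1.62195728e-01, -9.40190540e-05]), 'ft_force': array([-0.68013652,  0.14231708, -0.29649336]), 'ft_torque': array([-0.02128361,  0.00775117, -0.03429764]), 'grip_width': 88.18926786302282} 18.700000000000003
```

View pics/scene0.png

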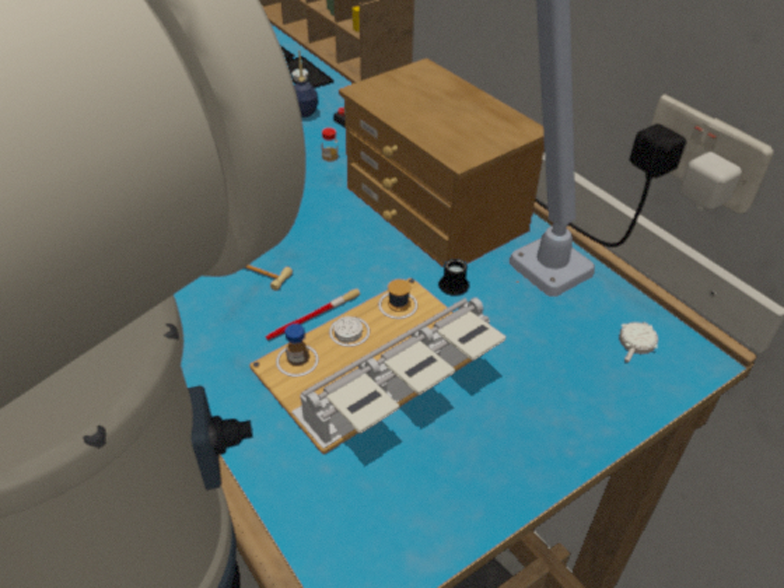

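View pics/top0.png

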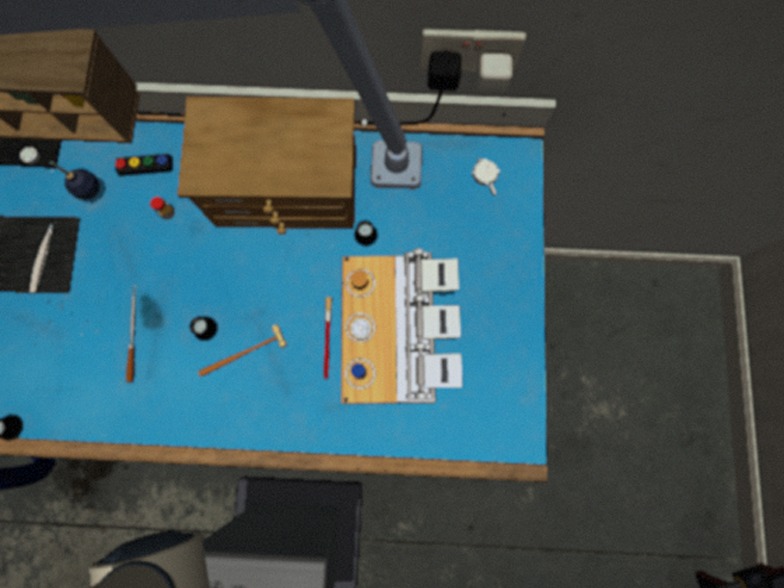

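The spool (orange) is in the far seat, the tin in the middle and the bottle (blue cap) in the near seat. All three flags lie to the right with bar faces up. I'll do the far flag first, then the near one. Next I fit the rack pose from both views.

```bash
python3 - <<'E'
from h import *
from scipy.optimize import least_squares as LS
T=dict(np.load('pics/top0.npz'));S=dict(np.load('pics/scene0.npz'))
# refine via flag plates: white quads in top/scene
def quads(d,lo):
    im=d["image"];m=((im.min(2)>lo)&(im.max(2).astype(int)-im.min(2)<45)).astype(np.uint8)
    m=cv2.morphologyEx(m,cv2.MORPH_OPEN,np.ones((5,5)));n,l,st,c=cv2.connectedComponentsWithStats(m)
    return [(st[i].tolist(),c[i].round(1).tolist()) for i in range(1,n) if 150<st[i][4]<4000]
print(quads(T,150));print(quads(S,150))
to=np.array([[343,256],[343,402],[434,402]])/1.4; Xt=[[126,-122,10],[126,122,10],[-26,122,10]]
so=np.array([[253,366],[321,445],[413,282]])/1.4; Xs=[[126,122,10],[-26,122,10],[126,-122,10]]
def W(p,X):
    X=np.array(X,float);c,s=np.cos(p[2]),np.sin(p[2]);return np.c_[p[0]+c*X[:,0]-s*X[:,1],p[1]+s*X[:,0]+c*X[:,1],X[:,2]]
f=lambda p:np.r_[proj(T,W(p,Xt))-to,proj(S,W(p,Xs))-so].ravel()
r=LS(f,[400,-300,1.57]);p=r.x;print(p,r.fun.round(1))
np.save('rack.npy',p)
# flag free-edge corners predicted at angle 0,0.2
for y in(-75,75):
    for th in(0,.1,.2):
        X=[[-62*np.cos(th),y+e,60+62*np.sin(th)] for e in(-25,25)]
        print(y,th,(proj(T,W(p,X))*1.4).round(0).tolist(),(proj(S,W(p,X))*1.4).round(0).tolist(),W(p,X).mean(0).round(0))
for im,d in(('top',T),('scene',S)):
    pass
def crop(d,box,f):
    cv2.imwrite(f,cv2.resize(d["image"][box[1]:box[3],box[0]:box[2],::-1],None,fx=6,fy=6,interpolation=cv2.INTER_CUBIC)[:600])
a=cv2.resize(T["image"][175:290,285:345,::-1],None,fx=5,fy=5,interpolation=cv2.INTER_CUBIC)
b=cv2.resize(S["image"][205:325,210:370,::-1],None,fx=3,fy=3,interpolation=cv2.INTER_CUBIC)
o=np.zeros((600,800,3),np.uint8);o[:a.shape[0],:300]=a;o[:360,310:790]=b;cv2.imwrite('pics/c1.png',o)
E
```

```text
[([345, 39, 19, 15, 262], [354.0, 46.1]), ([339, 114, 16, 16, 204], [346.6, 121.8]), ([282, 183, 16, 104, 953], [287.8, 238.0]), ([301, 185, 12, 23, 266], [306.5, 195.9]), ([318, 185, 10, 22, 203], [322.1, 195.8]), ([301, 219, 13, 29, 303], [307.0, 231.3]), ([319, 218, 10, 23, 215], [323.2, 229.4]), ([251, 228, 14, 14, 161], [257.4, 234.2]), ([300, 253, 15, 24, 310], [308.0, 264.5]), ([319, 253, 11, 24, 238], [324.3, 264.5])]
[([0, 0, 89, 40, 2015], [32.4, 13.1]), ([498, 110, 27, 17, 311], [511.0, 117.9]), ([315, 224, 31, 20, 345], [329.6, 232.8]), ([239, 227, 19, 14, 218], [248.1, 233.0]), ([445, 231, 24, 17, 334], [456.7, 238.7]), ([331, 235, 28, 19, 300], [344.5, 244.1]), ([278, 245, 31, 22, 385], [292.4, 255.1]), ([293, 257, 29, 22, 345], [307.0, 267.6]), ([236, 268, 34, 26, 458], [251.8, 279.8]), ([250, 281, 33, 25, 419], [266.3, 293.5])]
[ 516.86810485 -290.73347128    1.61226699] [ 1.5 -1.2 -0.8 -0.4  2.1 -0.  -2.9 -3.2  0.7  4.   0.1 -4.4]
-75 0 [[460.0, 260.0], [461.0, 290.0]] [[507.0, 343.0], [473.0, 364.0]] [ 594. -350.   60.]
-75 0.1 [[461.0, 259.0], [461.0, 290.0]] [[507.0, 339.0], [473.0, 360.0]] [ 594. -349.   66.]
-75 0.2 [[460.0, 258.0], [461.0, 289.0]] [[507.0, 335.0], [473.0, 356.0]] [ 594. -348.   72.]
75 0 [[462.0, 354.0], [463.0, 387.0]] [[399.0, 410.0], [359.0, 435.0]] [ 445. -356.   60.]
75 0.1 [[463.0, 354.0], [464.0, 387.0]] [[399.0, 406.0], [358.0, 431.0]] [ 444. -355.   66.]
75 0.2 [[463.0, 353.0], [464.0, 387.0]] [[398.0, 402.0], [358.0, 427.0]] [ 444. -355.   72.]
```

View pics/c1.png

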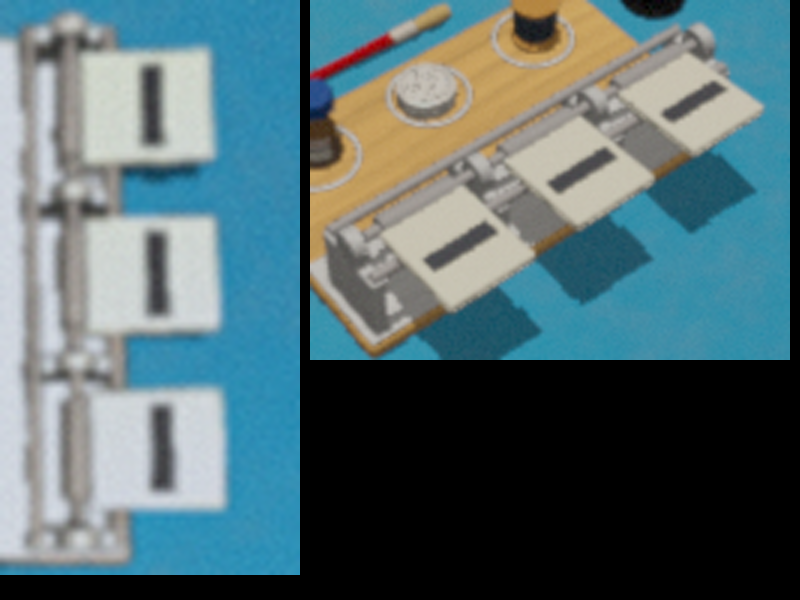

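The crop shows the flags' free-edge corners clearly. In top pixels (full frame) the far flag is at about (327.6,184.6)/(328,207.4), and the near one at about (329.5,253)/(330,276.5). I triangulate these against the scene view.

```bash
python3 - <<'E'
from h import *
from scipy.optimize import least_squares as LS
T=dict(np.load('pics/top0.npz'));S=dict(np.load('pics/scene0.npz'))
t=lambda u,v:np.array([285+u/5,175+v/5]);s=lambda u,v:np.array([210+(u-310)/3,205+v/3])
for n,a,b in[('far f',t(212,49),s(763,106)),('far n',t(214,162),s(688,153)),('mid f',t(218,217),s(655,172)),('mid n',t(219,330),s(573,224)),('near f',t(222,389),s(535,263)),('near n',t(225,510),s(453,311))]:
    r=LS(lambda X:np.r_[proj(T,[X])[0]-a,proj(S,[X])[0]-b],[500,-350,60.]);print(n,r.x.round(1),r.fun.round(2))
# hinge cheeks/board checks
for n,a,z in[('board near-right',t(128,562),10)]:print(n,plane(T,a,z))
print(plane(S,s(370,353),10))
E
```

```text
far f [ 619.1 -344.8   67.7] [ 0.13 -0.21 -0.16  0.04]
far n [ 568.2 -346.8   66.6] [ 0.1  -0.17 -0.13  0.03]
mid f [ 544.3 -349.1   70.2] [ 0.4  -0.68 -0.51  0.12]
mid n [ 494.5 -350.3   67. ] [ 0.12 -0.21 -0.15  0.03]
near f [ 470.3 -353.3   58.1] [ 0.15 -0.29 -0.21  0.04]
near n [ 421.  -356.1   62.2] [ 0.7  -1.37 -0.97  0.19]
board near-right [ 395.23756021 -318.43526161   10.        ]
[ 395.39928434 -322.90829901   10.        ]
```

Emit:
servo_tool([
  [[255,0,0,0,0.14],[255,0,0,0,0.13],[255,4,-1.7,0,0],[255,4,-1.7,0,0],[255,4,-1.7,0,0],[255,4,-1.7,0,0],[255,4,-1.7,0,0],[255,4,-1.7,0,0]],
], force=20)

```text
t: 0.9
position: [429.0, -454.5, 215.7]
eef_rot: [-0.004, 1.0, 0.016, -0.003]
ft_force: [0.5, -0.2, 0.7]
grip_width: 27.5
```

Emit:
servo_tool([
  [[255,4,-1.7,1,-0.024],[255,4,-1.7,2,0],[255,4,-1.7,2,0],[255,3,-1.3,3,0],[255,0.8,-0.2,2,0],[255,0,0,0,0]],
])

```text
t: 1.5
position: [593.2, -370.5, 108.2]
eef_rot: [-0.006, 0.999, 0.032, -0.004]
ft_force: [-0.4, -0.1, -1.0]
grip_width: 0.6
```

```bash
python3 - <<'E'
from h import *
d=shot("scene","s1",(180,120,420,320),3);s=observe();print(s["position"],s["eef_rot"],s["grip_width"],s["ft_force"])
P=s["position"];print(((proj(d,[P])-[180,120])*3).round())
E
```

```text
[ 593.06341512 -370.95869853  109.81099927] [-0.00538495  0.99946207  0.03215913 -0.00351572] 0.16617139250060348 [ 0.94065158 -0.10292299 -0.17518777]
[[549. 357.]]
```

View pics/s1.png

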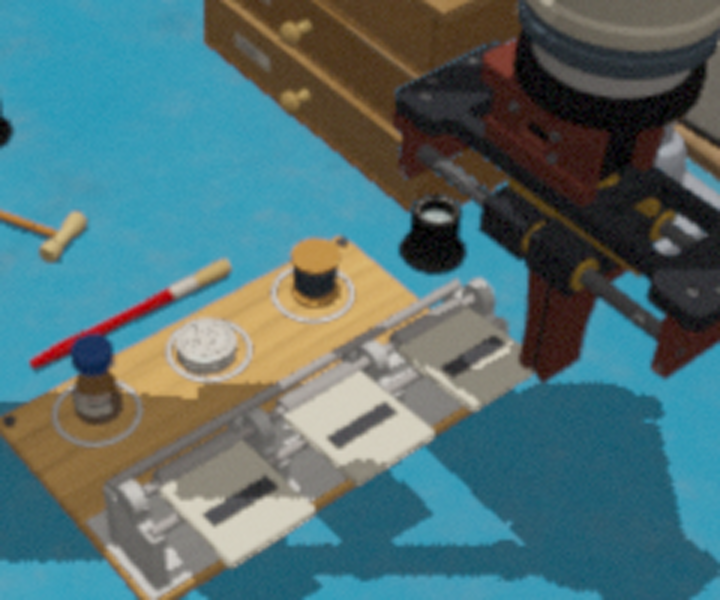

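The closed fingertips (about (550,370) in the crop) stand just right of the far flag's free edge, clear of everything. I go down beside the edge next.

Emit:
servo_tool([
  [[255,0,0.2,2.5,0],[255,0,0,2.5,0],[255,0,0,0.8,0],[255,0,0,0,0]],
])

```text
t: 1.95
position: [592.0, -376.6, 57.9]
eef_rot: [-0.002, 1.0, 0.03, -0.001]
ft_force: [-0.0, 0.1, 0.1]
grip_width: 0.2
```

Emit:
servo_tool([
  [[255,0,-0.4,0,0],[255,0,-0.4,0,0],[255,0,-0.2,0,0],[255,0,-0.1,0,0]],
])

```text
t: 2.35
position: [592.3, -367.2, 64.9]
eef_rot: [0.0, 1.0, 0.029, 0.003]
ft_force: [1.0, 0.0, 0.2]
grip_width: 0.3
```

Emit:
servo_tool([
  [[255,0,0,1.5,0],[255,0,0,0.5,0],[255,0,0,0,0]],
])

```text
t: 2.65
position: [593.0, -367.1, 44.4]
eef_rot: [0.001, 1.0, 0.03, 0.004]
ft_force: [-0.1, -0.2, -0.6]
grip_width: 0.8
```

Emit:
servo_tool([
  [[255,0,0,0.2,0],[255,0,-0.3,0,0],[255,0,-0.3,0,0]],
])

```text
t: 2.95
position: [592.1, -360.8, 40.8]
eef_rot: [-0.0, 1.0, 0.03, 0.003]
ft_force: [0.5, -0.1, -0.0]
grip_width: 0.2
```

Emit:
servo_tool([
  [[255,0,-0.2,0,0],[255,0,-0.2,0,0]],
])

```text
t: 3.15
position: [591.9, -356.2, 41.0]
eef_rot: [0.0, 1.0, 0.03, 0.003]
ft_force: [0.9, -0.0, -0.4]
grip_width: 0.2
```

Emit:
servo_tool([
  [[255,0,-0.2,0,0],[255,0,-0.2,0,0]],
])

```text
t: 3.35
position: [591.9, -355.2, 42.3]
eef_rot: [0.004, 1.0, 0.029, 0.004]
ft_force: [0.8, -8.5, 0.5]
grip_width: 0.8
```

Emit:
servo_tool([
  [[255,0,-0.2,-0.6,0],[255,0,-0.2,-0.6,0],[255,0,-0.2,-0.6,0]],
])

```text
t: 3.65
position: [591.7, -351.0, 61.7]
eef_rot: [0.006, 1.0, 0.028, 0.005]
ft_force: [0.2, -0.1, -0.9]
grip_width: 0.4
```

Emit:
servo_tool([
  [[255,0,-0.5,-0.2,0],[255,0,-1,-0.5,0],[255,0,-1,-0.6,0],[255,0,-1,-0.6,0]],
])

```text
t: 4.05
position: [590.5, -326.7, 90.9]
eef_rot: [0.018, 0.999, 0.024, 0.01]
ft_force: [-0.1, -0.8, -0.2]
grip_width: 0.5
```

```bash
python3 - <<'E'
from h import *
d=shot("scene","s2",(180,120,420,320),3);s=observe();print(s["position"],s["eef_rot"],s["grip_width"],s["ft_force"])
E
```

```text
[ 591.2514845  -324.84424712   92.24503006] [0.01774861 0.99947036 0.02498135 0.01095064] 0.19759919290649738 [ 0.78941649 -0.41058646  1.52681922]
```

View pics/s2.png

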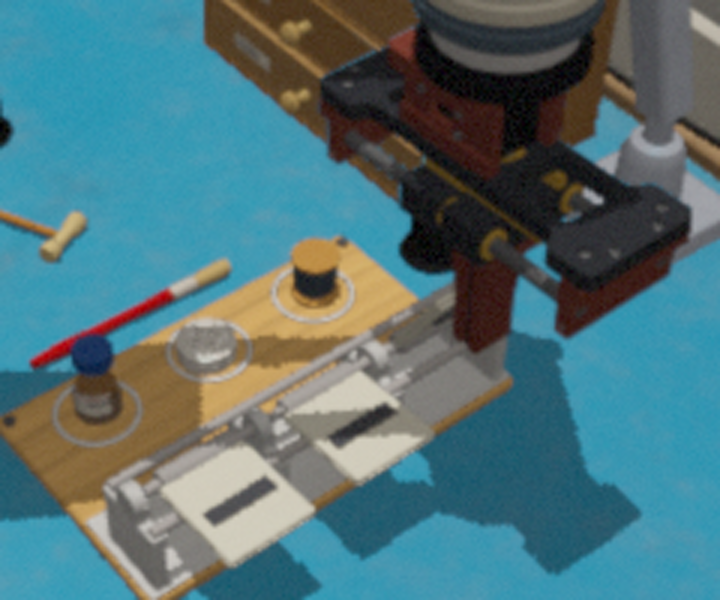

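The far flag is up, riding the finger at (480,300). I keep pushing over the pivot.

Emit:
servo_tool([
  [[255,0,-1,0.2,0],[255,0,-1,0.1,0],[255,0,-1,0.1,0],[255,0,-1,0.1,0],[255,0,-1,0.1,0]],
])

```text
t: 4.6
position: [587.9, -269.1, 81.1]
eef_rot: [0.016, 1.0, 0.026, 0.009]
ft_force: [-0.9, -0.5, 0.1]
grip_width: 0.4
```

Emit:
servo_tool([
  [[255,0,-0.8,0,0],[255,0,-0.6,0,0],[255,0,0,0,0],[255,0,0,0.5,0],[255,0,0,0.3,0]],
])

```text
t: 5.1
position: [587.2, -251.4, 71.3]
eef_rot: [0.015, 0.999, 0.027, 0.009]
ft_force: [0.4, 0.7, 0.5]
grip_width: 0.3
```

Emit:
servo_tool([
  [[255,0,0,0.3,0],[255,0,0,0.2,0],[255,0,0,0.1,0]],
])

```text
t: 5.4
position: [586.9, -252.3, 64.0]
eef_rot: [0.015, 1.0, 0.026, 0.008]
ft_force: [-0.5, 0.3, 0.4]
grip_width: 0.3
```

Emit:
servo_tool([
  [[255,0,0,0.2,0],[255,0,0,0.1,0]],
])

```text
t: 5.6
position: [587.1, -252.4, 63.3]
eef_rot: [0.014, 1.0, 0.026, 0.009]
ft_force: [-2.5, 2.0, 5.3]
grip_width: 0.9
```

Emit:
servo_tool([
  [[255,0,0,0.1,0],[255,0,0,-2,0],[255,0,0,-3,0],[255,0,2,-3,0],[255,-2,4,0,0],[255,-3,4,0,0],[255,-3,3,0,0],[255,-3,1,0,0]],
])

```text
t: 6.4
position: [483.2, -398.8, 146.7]
eef_rot: [0.015, 0.999, 0.03, 0.009]
ft_force: [0.2, 0.3, 0.1]
grip_width: 0.5
```

```bash
python3 - <<'E'
from h import *
d=shot("scene","s3",(180,120,420,320),3);s=observe();print(s["position"],s["eef_rot"],s["grip_width"],s["ft_force"])
E
```

```text
[ 479.40461428 -400.3880979   147.03223064] [0.01554196 0.99944359 0.02861941 0.00720395] 0.33887081142791164 [ 1.70379741 -3.75504676  0.91240271]
```

View pics/s3.png

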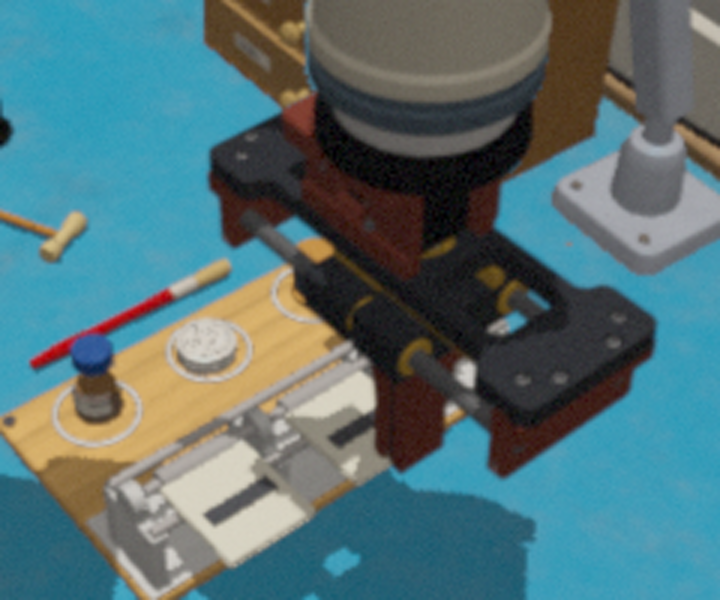

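The gripper hides the far flag, so I'll check it later. The near and middle flags and the stock are unchanged. Moving on to the near flag.

Emit:
servo_tool([
  [[255,-2,-0.6,1,0],[255,-1,-0.4,2.5,0],[255,0,-0.2,2.5,0],[255,0,0,1.5,0],[255,0,0,0.5,0],[255,0,0,0,0]],
])

```text
t: 7.05
position: [447.4, -395.6, 64.7]
eef_rot: [0.017, 0.999, 0.026, 0.008]
ft_force: [0.6, 0.0, -0.0]
grip_width: 0.9
```

Emit:
servo_tool([
  [[255,0,-0.4,1,0],[255,0,-0.6,0.7,0],[255,0,-0.3,0.2,0],[255,0,-0.1,0,0]],
])

```text
t: 7.45
position: [448.8, -381.9, 46.2]
eef_rot: [0.018, 0.999, 0.026, 0.01]
ft_force: [-0.5, -0.6, -0.9]
grip_width: 0.4
```

Emit:
servo_tool([
  [[255,0,-0.4,0.3,0],[255,0,-0.4,0.2,0],[255,0,-0.2,0.1,0]],
])

```text
t: 7.75
position: [449.0, -371.6, 40.5]
eef_rot: [0.019, 0.999, 0.026, 0.01]
ft_force: [-0.4, -0.6, -0.0]
grip_width: 0.4
```

Emit:
servo_tool([
  [[255,0,-0.2,0,0],[255,0,-0.2,0,0]],
])

```text
t: 7.95
position: [448.8, -367.2, 40.5]
eef_rot: [0.019, 0.999, 0.026, 0.01]
ft_force: [-0.6, -0.6, -0.7]
grip_width: 0.6
```

Emit:
servo_tool([
  [[255,0,-0.2,0,0],[255,0,-0.2,0,0]],
])

```text
t: 8.15
position: [448.7, -364.2, 40.9]
eef_rot: [0.021, 0.999, 0.026, 0.011]
ft_force: [0.0, -8.8, -0.2]
grip_width: 0.7
```

Contact at about 9 N. Now up and in.

Emit:
servo_tool([
  [[255,0,-0.2,-0.6,0],[255,0,-0.2,-0.6,0],[255,0,-0.2,-0.6,0]],
])

```text
t: 8.45
position: [448.5, -360.8, 60.4]
eef_rot: [0.025, 0.999, 0.025, 0.012]
ft_force: [1.0, -1.5, 0.6]
grip_width: 0.4
```

Emit:
servo_tool([
  [[255,0,-0.5,-0.2,0],[255,0,-1,-0.5,0],[255,0,-1,-0.5,0],[255,0,-1,-0.5,0]],
])

```text
t: 8.85
position: [448.1, -339.9, 88.8]
eef_rot: [0.043, 0.999, 0.021, 0.018]
ft_force: [0.6, -2.5, 2.4]
grip_width: 0.3
```

Emit:
servo_tool([
  [[255,0,-1,0.1,0],[255,0,-1,0.1,0],[255,0,-1,0.1,0],[255,0,-1,0.1,0]],
])

```text
t: 9.25
position: [446.5, -296.3, 81.2]
eef_rot: [0.042, 0.999, 0.022, 0.018]
ft_force: [-0.3, -0.6, 0.7]
grip_width: 0.4
```

Emit:
servo_tool([
  [[255,0,-1,-0.1,0],[255,0,-1,-0.1,0],[255,0,-0.7,0,0],[255,0,0,0,0]],
])

```text
t: 9.65
position: [444.1, -263.7, 77.7]
eef_rot: [0.04, 0.999, 0.023, 0.016]
ft_force: [-0.3, -0.3, 1.1]
grip_width: 0.7
```

Emit:
servo_tool([
  [[255,0,0,0.5,0],[255,0,0,0.4,0],[255,0,0,0.2,0],[255,0,0,0.1,0]],
])

```text
t: 10.05
position: [444.6, -264.8, 64.7]
eef_rot: [0.04, 0.999, 0.023, 0.016]
ft_force: [-0.1, 1.0, 0.2]
grip_width: 0.6
```

Emit:
servo_tool([
  [[255,0,0,0.2,0],[255,0,0,0.2,0],[255,0,0,0.1,0]],
])

```text
t: 10.35
position: [445.0, -265.2, 63.6]
eef_rot: [0.04, 0.999, 0.022, 0.017]
ft_force: [-2.1, 1.6, 4.6]
grip_width: 0.5
```

Emit:
servo_tool([
  [[255,0,0,-2,0],[255,0,0,-3,0],[255,0,2,-4,0],[255,0,4,0,0],[255,0,5,0,0],[255,0,5,0,0],[255,0,5,0,0],[255,0,0,0,0]],
])

```text
t: 11.15
position: [450.3, -470.7, 171.3]
eef_rot: [0.04, 0.999, 0.024, 0.016]
ft_force: [-0.4, 1.1, -1.4]
grip_width: 0.2
```

```bash
python3 - <<'E'
from h import *
s=observe();print(s["t"],s["position"],s["ft_force"])
a=grab_frame("scene")["image"][170:330,170:370,::-1];b=grab_frame("top")["image"][160:300,215:345,::-1]
o=np.zeros((560,800,3),np.uint8);o[:320,:400]=cv2.resize(a,None,fx=2,fy=2,interpolation=cv2.INTER_CUBIC);o[:420,405:795]=cv2.resize(b,None,fx=3,fy=3,interpolation=cv2.INTER_CUBIC);cv2.imwrite('pics/c4.png',o)
E
```

```text
11.15 [ 450.32692486 -470.66212224  171.27226368] [-0.35147139  1.13119698 -1.37128122]
```

View pics/c4.png

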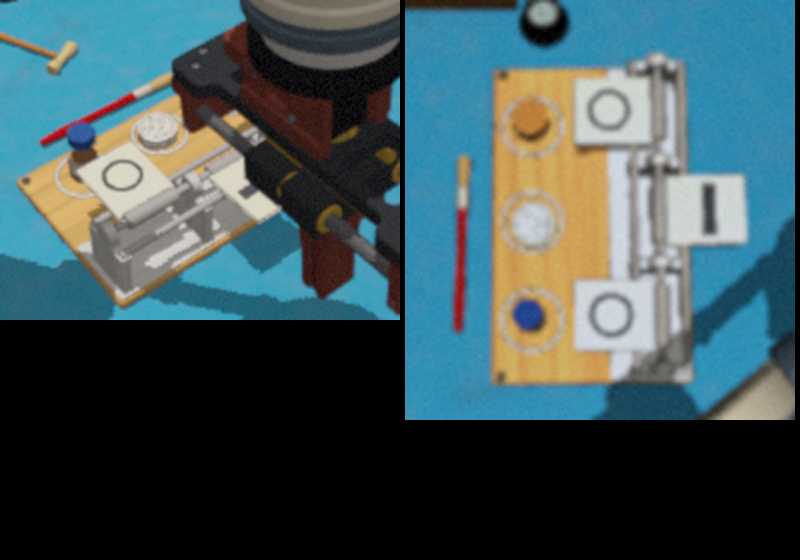

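```bash
python3 -c "
from cell import *
import numpy as np
print(np.abs(observe()['joint_velocities']).max()); print(job_done())"
```

```text
0.05453530469743857
the job is handed in; nothing more can be done
None
```

I pushed the far flag (beside the thread spool) over its pivot first, then the near one (beside the parts bottle). I used the closed fingertips and did not pinch either flag. The job was handed in at about 11 s of robot time, with the arm clear of the rack.

**Last picture:** The top view shows both flags lying on the seat side with their ring faces up. The middle flag, beside the tin, is still on the right with its bar face up. The spool, tin, bottle, brush and loupe are all standing where they were at the start.

**Flatness:** I judged this from the final presses. The fingertips stopped at about 63.5 mm height with about 5 N of resistance. That is well above the hinge's own drag of under 1 N, so the flags are against their rests.

**What I could not check or was off:**
- In the last scene view the gripper hid the far flag, so only the top view and the press force confirm that one.
- The tool tilted by about 5° while pushing the near flag, with no visible effect.
- The fastest joint was still moving at about 0.05 rad/s when I handed in.

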